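# Flip a face-down test card onto the reading deck

## Task

The test card on the loading rails of the reading stand lies face down. Without gripping or lifting it, push it with the fingertips along the rails against the step until it tips up and flips over onto the deck face up, then push it back along the deck until its long side lies flush against the ledge at the back. Leave the bottle, the cup and the timer where they are.

Things in the scene. Friction and masses are not known exactly. Their poses are not given: they have to be found in the camera images.
- card: White flat test card, a box 44 mm wide (x), 72 mm long (y), 5 mm thick (z), about 25 g. Origin: centre of its plain back; z points out of its front face (three windows, three round wells). It starts face down (z down) across both loading rails of the stand, its middle 40 to 70 mm before the step, long side within 9 degrees of parallel to the step, at most 6 mm off the stand's midline.
- end_a (a point): centre of one short end face of the card (36 mm from its middle along its y, half way through its thickness)
- end_b (a point): centre of the other short end face of the card
- edge_a (a point): centre of one long side face of the card (22 mm from its middle along its x, half way through its thickness)
- edge_b (a point): centre of the other long side face of the card
- stand: Metal stand, fixed. Front to back along its x (away from the robot): two loading rails, x -135 to -35 mm, tops at z 16 mm, each 37 mm wide, with an open finger slot 46 mm wide between them (y -23 to 23) down to the worktop; a step at x = -35 up to the deck, top at z 23 mm, 120 mm wide; at x = 35 a ledge 10 mm higher. Origin: on the worktop under the deck's middle.
- step_edge (a point): middle of the step's upper edge (front edge of the deck), 23 mm above the worktop, 7 mm above the rails
- ledge_foot (a point): middle of the line where the deck meets the ledge at the back, at deck height (23 mm above the worktop)
- bottle: small reagent dropper bottle, 29 mm across, 78 mm tall, standing loose beside the stand (bystander); origin at the centre of its underside
- cup: lidded sample cup, 52 mm across, 50 mm tall, standing loose beside the stand (bystander); origin at the centre of its underside
- timer: flat timer, 62 x 62 x 17 mm, lying loose on the worktop to the right of the stand (bystander); origin at the centre of its underside
Mind the look-alikes: they are no part of the job. Of the things like the card, leave any that is pink; of the rest the larger one is meant.

How it is judged:
By the outcome, as a careful person would: the job done as asked, in the order asked, and still so for the second after the job is handed in, with the robot touching nothing.
It also fails if it takes over 64 s, if anything falls off the work surface, if the arm or the gripper's body presses on something with over 40 N, if the wrist force passes 120 N, or if a joint passes its speed limit or range.

## Robot

A 6-joint arm with a two-finger parallel gripper is mounted at the origin on a cart in front of the work surface, level with it; the furniture and walls round the work are solid. World frame = base frame: x ahead of the robot, y to its left, z up, the work surface at z = 0. Lengths are in m, angles in rad, forces in N, time in s.
With the tool pointing down it reaches from about 0.325 to 0.85 m from the base axis. Payload 4.4 kg.
Tool frame: the origin (TCP) lies midway between the tips of the shut fingers; the grasp point (between the pads) lies 19 mm behind it; z points along the fingers, y is the direction in which the jaws open and shut (so a half turn about z gives the same grasp; the last joint's range is limited). The gripper opens to 94 mm and grips with 3 to 60 N. Pads are 16 mm wide; open, the fingers measure 119 mm over their backs; the gripper's body (75 mm by 177 mm) begins 78 mm behind the grasp point.
Start: joints at [0.953, 0.207, 1.542, -0, 1.393, -0.15], TCP at [0.259, 0.513, 0.205] pointing down, gripper open.
Joint ranges: [-2.73, 2.73], [-0.86, 2.22], [0.23, 2.46], [-1.11, 4.25], [0.08, 2.63], [-2.82, 2.82]. Speed limits (rad/s): [2.79, 2.79, 3.14, 3.14, 3.14, 3.14].

## Interface

Orientations are given as a unit quaternion [w, x, y, z].
In Python, from bench import get_obs, grab_frame, job_done, recognise, regions_of gives the robot as it stands.
- The arm moves only by the tool jog_arm, never from a script. Its argument "commands" is a list of rows, each a list of 2 entries, a list of its own where there are three numbers: the shift along the tool's x, y, z scaled (see below), then the turn, a rotation vector about the tool's x, y, z scaled (see below). A call has 1 to 5 rows; each row is the pose to reach, as a shift and turn from the pose measured when the call began, along the tool's axes at that moment; what a row does not reach only later rows make up. The controller multiplies each number of a shift by 300 mm and each number of a turn by 45 degrees. A row lasts 1/10 s, in which the tool goes at most 50 mm and 8.59 degrees, less where a joint would pass 70% of its speed; a pose out of reach is approached as far as the arm can. A call with a number of a shift or a turn outside -1 to 1 is refused whole. A call with a gripper value outside its range is refused whole. "jaw" is the opening, from -1 (shut) to 1 (fully open), so that 0 is half open, set as the call begins (left out, the last holds). The fingers move at their own pace and stop on an object; "squeeze" is the grip in N (left out, the last holds). Time passes only in rows, so rows that repeat a pose let the fingers close. It gives the time, the measured TCP pose, the force and the opening at its end, in the units of the state.
- get_obs(): the state, without advancing time (a new reading comes with each control period).
- grab_frame(name): name is "scene" or "top" or "wrist"; returns a dict with "pixels" (420x560x3 uint8, red, green, blue), "fov_y" (degrees; the focal length in pixels is half the picture's height over the tangent of half this angle, whatever the lens; pixels are square), "cx", "cy" (the principal point, pixels), "eye" and "rotation" of the camera in the world. Camera axes: x right, y down, z forward; pixel columns grow to the right and rows downward; lengths in m; the calibration is good to about 2 mm. A picture is of the moment at which its call begins. There is no depth.
- job_done(): hands the job in, once; it reports no verdict.
Trained networks look in the newest picture that a camera, given by its name, has taken for a name from the list of things; names that differ only in an ending like _2 or _b are one class to them, and where a whole thing is asked for, a point or a joint stands for the part that bears it (a point fixed in the world has none). Each returns a list of dicts, best first, with "score" (0 to 1); they miss things now and then, are a little off and sometimes report something else, mostly with a low value. They report only what shows in the picture. A call takes as long as a camera call. They do not tell look-alikes from the thing itself.
- recognise(camera, thing): "centre" ([column, row] as shares, 0 to 1, of the picture: columns of its width, rows of its height, amid what is visible of it).
- regions_of(camera, thing): "mask" (420x560 bool, what is visible of it) and "centre" ([column, row] as shares, 0 to 1, of the picture: columns of its width, rows of its height, amid what is visible of it).
The state is a dict: "time": time; "joint_pos": joint angles; "dq": joint speeds; "tau": joint torques, N m; "tcp_pos": TCP position; "tool_rot": TCP orientation; "ft_force": force on the tool from outside, world axes, zero at the start; "ft_torque": the same for the moment, N m; "width": opening from 0.0 (shut) to 1.0 (fully open).
Only numpy, scipy, OpenCV 4.12 (cv2) and the standard library are available. Lean on these libraries where they do the work, as an engineer would, in place of code of your own. Each camera call takes 0.05 s, during which the arm holds its last target.

## Working session

There is one attempt and no reset: what is moved stays moved. The work goes in short steps, Python scripts to look and compute and a tool call to move; the robot and the scene stay as the last step left them, time stands still between calls to the robot, and variables do not carry over. Pictures are saved under pics/ and viewed, and the job is handed in when it is done.

Besides the shell and the picture viewer there is one more tool, called by a JSON object that holds its "name" and its "arguments". jog_arm: Moves the arm, as the interface text tells. Its arguments: {"type":"object","properties":{"commands":{"type":"array","items":{"type":"array"}},"jaw":{"type":"number"},"squeeze":{"type":"number"}},"required":["commands"]}

```bash
ls; mkdir -p pics
cat > h.py <<'E'
import numpy as np, cv2
from bench import *
def K(f):
    h=f["pixels"].shape[0]; fl=h/2/np.tan(np.radians(f["fov_y"])/2); return fl
def ray(f,u,v):
    fl=K(f); d=np.array([(u-f["cx"])/fl,(v-f["cy"])/fl,1.]); R=np.array(f["rotation"]); return np.array(f["eye"]),R@d
def onz(f,u,v,z):
    e,d=ray(f,u,v); t=(z-e[2])/d[2]; return e+t*d
def proj(f,p):
    R=np.array(f["rotation"]); c=R.T@(np.array(p)-np.array(f["eye"])); fl=K(f); return np.array([f["cx"]+fl*c[0]/c[2],f["cy"]+fl*c[1]/c[2]])
def save(f,n): cv2.imwrite("pics/"+n+".png",cv2.cvtColor(f["pixels"],cv2.COLOR_RGB2BGR))
E
python3 - <<'E'
from h import *
print(get_obs())
for c in ["scene","top","wrist"]:
    f=grab_frame(c); save(f,c+"0"); print(c,f["fov_y"],f["cx"],f["cy"],f["eye"],f["rotation"])
    for t in ["card","stand","bottle","cup","timer"]:
        for r in regions_of(c,t): print(t,r["score"],np.round(np.array(r["centre"])*[560,420]),r["mask"].sum())
E
```

```text
pics
{'time': 0.0, 'joint_pos': array([ 9.52511458e-01,  2.07421476e-01,  1.54294964e+00, -1.15911085e-05,
        1.39346861e+00, -1.50503553e-01]), 'dq': array([-0.00028021, -0.00117918, -0.00118794,  0.00114373,  0.00058379,
       -0.00163929]), 'tau': array([-8.68126051e-06, -3.70882058e+01, -2.81411076e+01,  6.96102669e-02,
        3.61970253e-02, -1.82164745e-04]), 'tcp_pos': array([0.25881733, 0.51256019, 0.20429201]), 'tool_rot': array([-4.16037467e-04,  2.31762844e-01,  9.72771670e-01, -1.04368921e-03]), 'ft_force': array([-0.01915458,  0.51711801,  0.25170475]), 'ft_torque': array([0.00585055, 0.00853223, 0.00394728]), 'width': 1.0021191377913576}
scene 49.675247754086854 282.8783015131851 209.58103796353797 [ 0.02728345 -0.6453989   0.53187847] [-0.4401145   0.80376075 -0.34485525  0.20332916]
card 0.83 [271. 175.] 271
card 0.75 [244. 240.] 519
card 0.71 [175. 245.] 265
stand 0.85 [279. 227.] 3202
stand 0.35 [229. 178.] 532
bottle 0.78 [355. 262.] 573
cup 0.91 [228. 176.] 491
cup 0.75 [244. 240.] 514
timer 0.79 [306. 324.] 1362
top 44.22278485598254 289.31008209080346 208.86470750903948 [ 0.37932424 -0.13293575  1.00884631] [ 0.08001544 -0.68836258  0.71584222 -0.08558275]
card 0.96 [274. 265.] 882
card 0.87 [192. 137.] 694
card 0.8 [231. 312.] 466
stand 0.67 [286. 221.] 4169
stand 0.17 [276. 263.] 841
bottle 0.81 [384. 220.] 303
cup 0.7 [174. 198.] 681
timer 0.85 [395. 300.] 1033
wrist 58.89367952227621 281.6705294906429 214.4915398959849 [0.19375122 0.54692262 0.38475937] [0.10861049 0.84476805 0.51966922 0.06719082]
```

```bash
sed -i 's/R=np.array(f\["rotation"\])/R=Q(f["rotation"])/' h.py
cat >> h.py <<'E'
from scipy.spatial.transform import Rotation
def Q(q): return Rotation.from_quat([q[1],q[2],q[3],q[0]]).as_matrix()
E
python3 - <<'E'
import cv2
for n in["scene0","top0"]:
    i=cv2.imread(f"pics/{n}.png"); i=cv2.resize(i[90:360,130:430],None,fx=2.2,fy=2.2,interpolation=cv2.INTER_CUBIC); cv2.imwrite(f"pics/{n}_c.png",i)
E
```

```text
(no output)
```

View pics/top0_c.png

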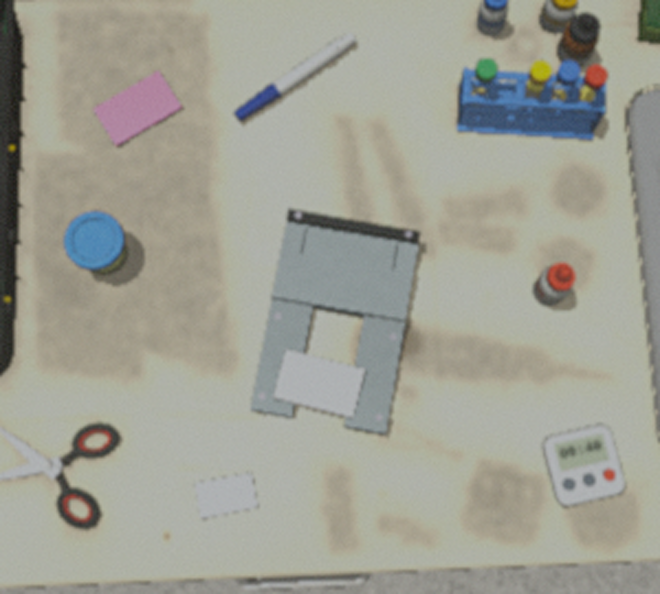

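View pics/scene0_c.png

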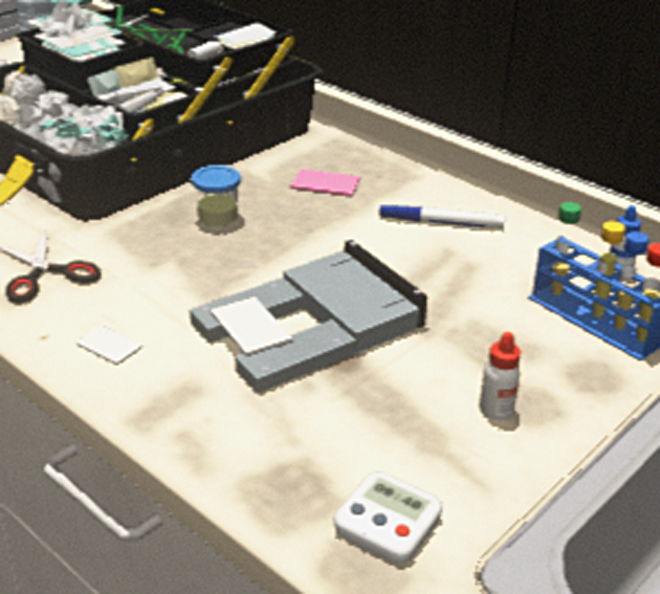

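View pics/scene0.png

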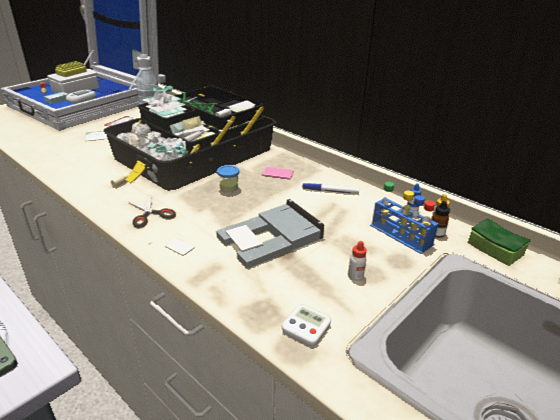

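```bash
cat > fit.py <<'E'
from h import *
from scipy.optimize import least_squares
f=grab_frame("top")
g=lambda u,v:(u/2.2+130,v/2.2+90)
P=[((-.135,.060,.016),(252,409)),((-.135,-.060,.016),(388,433)),((-.035,.060,.023),(272,297)),((-.035,-.060,.023),(405,320)),((.035,.060,.023),(288,223)),((.035,-.060,.023),(419,243)),((-.135,.023,.016),(294,416)),((-.135,-.023,.016),(346,426))]
def T(x,p): 
    c,s=np.cos(x[2]),np.sin(x[2]); return np.array([x[0]+c*p[0]-s*p[1],x[1]+s*p[0]+c*p[1],p[2]])
r=least_squares(lambda x:np.concatenate([proj(f,T(x,p))-g(*q) for p,q in P]),[.4,-.1,0])
print(r.x,np.degrees(r.x[2]),np.round(r.fun.reshape(-1,2),1))
S=r.x
m=max(regions_of("top","card"),key=lambda a:a["mask"].sum())["mask"].astype(np.uint8)
b=cv2.minAreaRect(cv2.findContours(m,0,1)[0][0]); bp=cv2.boxPoints(b)
W=np.array([onz(f,u,v,.021) for u,v in bp]); c=W.mean(0)
def inv(S,p):
    co,s=np.cos(S[2]),np.sin(S[2]); d=np.array(p)[:2]-S[:2]; return np.array([co*d[0]+s*d[1],-s*d[0]+co*d[1]])
print("card",c,"stand frame",inv(S,c),[inv(S,w).round(4) for w in W])
print([np.linalg.norm(W[i]-W[i-1]).round(4) for i in range(4)])
for t,z in[("bottle",.04),("cup",.05),("timer",.017)]:
    q=recognise("top",t)[0]["centre"]; print(t,onz(f,q[0]*560,q[1]*420,z).round(3))
f2=grab_frame("scene"); 
im=cv2.cvtColor(f2["pixels"],cv2.COLOR_RGB2BGR)
im=cv2.resize(im,None,fx=1.4,fy=1.4)
for p,_ in P: cv2.circle(im,tuple(int(a*1.4) for a in proj(f2,T(S,p))),2,(0,0,255),-1)
cv2.imwrite("pics/fit.png",im[200:500,200:600])
np.save("S.npy",S)
E
python3 fit.py
```

```text
[ 0.60711616 -0.14128049 -0.20941823] -11.998780692503548 [[-0.1  0.2]
 [-0.1  0. ]
 [ 0.3 -0. ]
 [ 0.7 -0.2]
 [-0.5 -0.6]
 [-0.1  0.3]
 [-0.2  0.3]
 [-0.1 -0.1]]
card [ 0.50890047 -0.11289962  0.021     ] stand frame [-0.10197     0.00734266] [array([-0.1203,  0.0444]), array([-0.0768,  0.0408]), array([-0.0837, -0.0301]), array([-0.127 , -0.0258])]
[np.float64(0.0705), np.float64(0.0437), np.float64(0.0712), np.float64(0.0435)]
bottle [ 0.591 -0.32   0.04 ]
cup [0.642 0.075 0.05 ]
timer [ 0.429 -0.339  0.017]
```

View pics/fit.png

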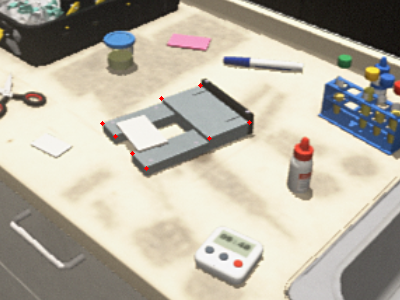

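```bash
cat > plan.py <<'E'
# usage: plan.py x,y,z,tilt[,yaw] ...  (TCP target in stand frame mm,deg). prints rows
from h import *
import sys
S=np.load("S.npy")
Rs=Rotation.from_euler("z",S[2])
o=get_obs(); R0=Rotation.from_matrix(Q(o["tool_rot"])); p0=o["tcp_pos"]
pl=Rs.inv().apply(p0-[S[0],S[1],0])*1e3
M=(Rs.inv()*R0).as_matrix()
print("now stand mm",pl.round(1),"tilt",np.degrees(np.arctan2(M[0,2],-M[2,2])).round(2),"roll",np.degrees(np.arcsin(M[1,2])).round(2),"yaw",np.degrees(np.arctan2(-M[0,1],M[1,1])).round(2),"w",round(o["width"]*94,1),"F stand",Rs.inv().apply(o["ft_force"]).round(2),"t",o["time"],"q",o["joint_pos"].round(2))
for a in sys.argv[1:]:
    v=[float(k) for k in a.split(",")]; th=np.radians(v[3]); yw=v[4] if len(v)>4 else 0
    c,s=np.cos(th),np.sin(th)
    R1=Rs*Rotation.from_euler("z",yw,degrees=True)*Rotation.from_matrix(np.array([[-c,0,s],[0,1,0],[-s,0,-c]]))
    p1=Rs.apply(np.array(v[:3])/1e3)+[S[0],S[1],0]
    d=R0.inv().apply(p1-p0)/.3; r=(R0.inv()*R1).as_rotvec(degrees=True)/45
    print([d.round(4).tolist(),r.round(4).tolist()])
E
python3 plan.py -200,0,200,0 -200,0,120,0
```

```text
now stand mm [-476.3  567.9  205.5] tilt -0.0 roll 0.0 yaw -14.8 w 93.8 F stand [0.54 0.12 0.63] t 1.2 q [ 0.95  0.21  1.54  0.    1.39 -0.15]
[[-1.3741, -1.5948, 0.0182], [0.0, -0.0, -0.329]]
[[-1.3741, -1.5948, 0.2848], [0.0, -0.0, -0.329]]
```

{"name": "jog_arm", "arguments": {"commands": [[[-0.11, -0.125, 0], [0, 0, -0.1]], [[-0.22, -0.25, 0], [0, 0, -0.2]], [[-0.33, -0.375, 0], [0, 0, -0.33]], [[-0.44, -0.5, 0], [0, 0, -0.33]], [[-0.55, -0.62, 0], [0, 0, -0.33]]], "jaw": -0.79}}

```text
time: 1.7
tcp_pos: [0.3227, 0.2711, 0.2056]
tool_rot: [0.0, 0.104, 0.995, 0.0]
ft_force: [1.4, -0.6, 0.9]
width: 0.608
```

```bash
python3 plan.py -200,0,200,0 -200,0,120,0
```

```text
now stand mm [-363.9  344.2  205.6] tilt 0.04 roll 0.02 yaw 0.1 w 57.2 F stand [ 1.5  -0.34  0.94] t 1.7 q [ 0.49 -0.13  1.89 -0.    1.38 -0.87]
[[-0.5443, -1.1484, 0.0187], [0.0004, 0.0009, 0.0022]]
[[-0.5441, -1.1484, 0.2854], [0.0004, 0.0009, 0.0022]]
```

{"name": "jog_arm", "arguments": {"commands": [[[-0.08, -0.145, 0], [0, 0, 0]], [[-0.16, -0.29, 0], [0, 0, 0]], [[-0.24, -0.435, 0], [0, 0, 0]], [[-0.32, -0.58, 0], [0, 0, 0]], [[-0.4, -0.725, 0], [0, 0, 0]]]}}

```text
time: 2.2
tcp_pos: [0.3957, 0.0316, 0.2061]
tool_rot: [0.001, 0.104, 0.995, 0.0]
ft_force: [0.8, 0.6, -0.9]
width: 0.186
```

```bash
python3 plan.py -200,0,150,10 -200,0,120,15 -200,0,100,25 -200,0,80,30
```

```text
now stand mm [-242.8  125.1  206.1] tilt 0.14 roll 0.04 yaw 0.09 w 17.5 F stand [ 0.61  0.78 -0.92] t 2.2 q [-0.14 -0.2   1.94  0.    1.39 -1.5 ]
[[-0.1414, -0.4174, 0.1872], [0.001, -0.219, 0.002]]
[[-0.1412, -0.4175, 0.2872], [0.0011, -0.3301, 0.002]]
[[-0.141, -0.4175, 0.3538], [0.0013, -0.5524, 0.0019]]
[[-0.1408, -0.4176, 0.4205], [0.0014, -0.6635, 0.0018]]
```

{"name": "jog_arm", "arguments": {"commands": [[[-0.05, -0.15, 0.03], [0, -0.15, 0]], [[-0.1, -0.29, 0.07], [0, -0.3, 0]], [[-0.14, -0.4175, 0.13], [0, -0.45, 0]], [[-0.14, -0.4175, 0.25], [0, -0.6, 0]], [[-0.14, -0.4175, 0.37], [0, -0.664, 0]]]}}

```text
time: 2.7
tcp_pos: [0.4099, -0.1011, 0.0945]
tool_rot: [0.26, 0.102, 0.96, -0.028]
ft_force: [1.2, 0.5, -1.5]
width: 0.103
```

```bash
python3 plan.py -165,0,40,30 -165,0,9,30
python3 - <<'E'
from h import *
f=grab_frame("wrist"); save(f,"w1"); f=grab_frame("top"); save(f,"t1")
E
```

```text
now stand mm [-201.3   -1.7   94.5] tilt 30.3 roll -0.14 yaw -0.18 w 9.7 F stand [ 1.09  0.7  -1.45] t 2.7 q [-0.61 -0.36  2.42  0.35  0.62 -2.21]
[[-0.0127, 0.0062, 0.218], [-0.0032, 0.0066, -0.0027]]
[[0.0394, 0.0063, 0.3072], [-0.0032, 0.0066, -0.0027]]
```

View pics/w1.png

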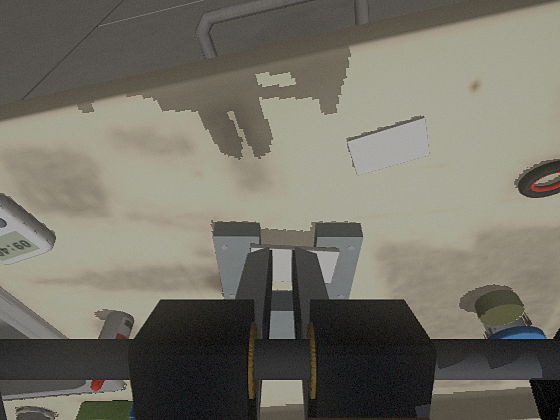

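{"name": "jog_arm", "arguments": {"commands": [[[-0.02, 0.006, 0.08], [0, 0, 0]], [[-0.025, 0.006, 0.16], [0, 0, 0]], [[-0.0127, 0.006, 0.218], [0, 0, 0]], [[-0.0127, 0.006, 0.218], [0, 0, 0]]]}}

```text
time: 3.2
tcp_pos: [0.4407, -0.1007, 0.0323]
tool_rot: [0.25, 0.102, 0.963, -0.022]
ft_force: [-1.3, -0.3, 0.1]
width: 0.108
```

```bash
python3 plan.py -165,0,9.5,30;python3 - <<'E'
from h import *
f=grab_frame("wrist"); save(f,"w2")
f=grab_frame("scene"); save(f,"s2")
i=cv2.imread("pics/s2.png")[150:330,150:400]; cv2.imwrite("pics/s2c.png",cv2.resize(i,None,fx=3,fy=3,interpolation=2))
E
```

```text
now stand mm [-171.3    5.1   32.3] tilt 29.1 roll 0.46 yaw 0.06 w 10.2 F stand [-1.18 -0.56  0.08] t 3.2 q [-0.55 -0.08  2.38  0.46  0.39 -2.3 ]
[[0.0186, -0.0177, 0.0764], [0.0102, -0.02, -0.0042]]
```

View pics/s2c.png

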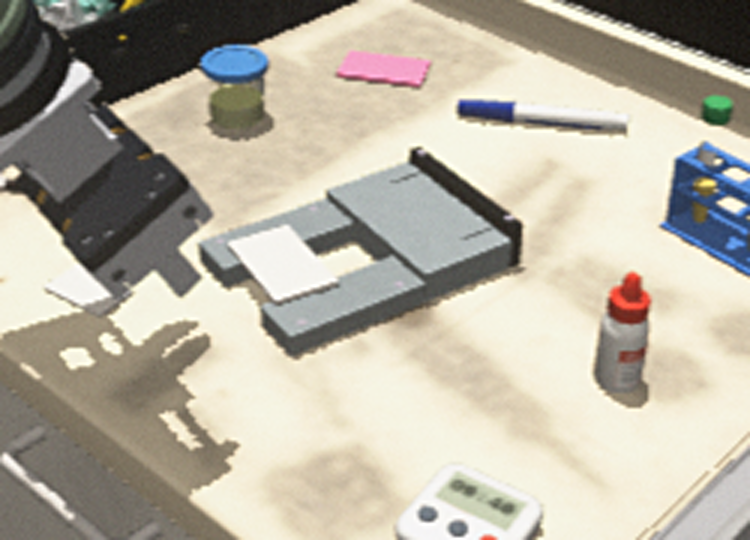

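View pics/w2.png

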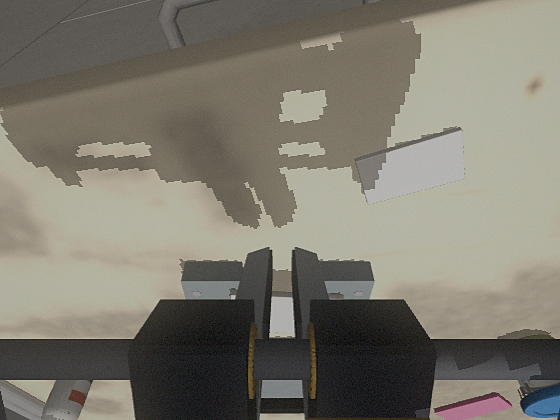

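```bash
python3 plan.py -165,0,32,22 -165,0,20,22 -160,0,10,22
```

```text
now stand mm [-171.1    4.7   33.7] tilt 29.27 roll 0.38 yaw 0.04 w 10.1 F stand [-0.16 -0.08 -0.11] t 3.3 q [-0.55 -0.08  2.38  0.46  0.39 -2.3 ]
[[-0.015, -0.0156, 0.0147], [0.0087, 0.1616, -0.0031]]
[[0.0046, -0.0159, 0.0496], [0.0087, 0.1616, -0.0031]]
[[0.0064, -0.0161, 0.0869], [0.0087, 0.1616, -0.0031]]
```

{"name": "jog_arm", "arguments": {"commands": [[[-0.015, -0.0156, 0.0147], [0.0087, 0.1616, -0.0031]], [[-0.015, -0.0156, 0.0147], [0.0087, 0.1616, -0.0031]], [[0.0046, -0.016, 0.05], [0.0087, 0.1616, -0.0031]], [[0.0046, -0.016, 0.05], [0.0087, 0.1616, -0.0031]]]}}

```text
time: 3.7
tcp_pos: [0.4467, -0.1073, 0.0212]
tool_rot: [0.19, 0.102, 0.976, -0.02]
ft_force: [0.5, 0.5, 0.2]
width: 0.104
```

```bash
python3 plan.py -165,0,10,22 -150,0,10,22
```

```text
now stand mm [-1.639e+02 -1.000e-01  2.120e+01] tilt 22.07 roll -0.02 yaw 0.02 w 9.8 F stand [0.38 0.54 0.16] t 3.7 q [-0.51  0.01  2.28  0.24  0.49 -2.06]
[[0.0173, 0.0005, 0.0334], [-0.0004, 0.0016, 0.0007]]
[[-0.029, 0.0004, 0.0521], [-0.0004, 0.0016, 0.0007]]
```

{"name": "jog_arm", "arguments": {"commands": [[[0.009, 0, 0.017], [0, 0, 0]], [[0.0173, 0, 0.0334], [0, 0, 0]], [[-0.006, 0, 0.043], [0, 0, 0]], [[-0.029, 0, 0.0521], [0, 0, 0]], [[-0.029, 0, 0.0521], [0, 0, 0]]]}}

```text
time: 4.2
tcp_pos: [0.4621, -0.1111, 0.0108]
tool_rot: [0.191, 0.102, 0.976, -0.021]
ft_force: [0.4, -0.1, -0.1]
width: 0.107
```

```bash
python3 plan.py -120,0,10,22 -105,0,10,22;python3 - <<'E'
from h import *
f=grab_frame("wrist"); save(f,"w3")
f=grab_frame("scene"); save(f,"s3")
i=cv2.imread("pics/s3.png")[190:280,190:340]; cv2.imwrite("pics/s3c.png",cv2.resize(i,None,fx=5,fy=5,interpolation=2))
E
```

```text
now stand mm [-148.1   -0.6   10.8] tilt 22.19 roll -0.06 yaw 0.02 w 10.0 F stand [ 0.36 -0.01 -0.13] t 4.2 q [-0.5   0.07  2.25  0.24  0.46 -2.06]
[[-0.0857, 0.0019, 0.0378], [-0.0012, 0.0042, 0.001]]
[[-0.132, 0.0019, 0.0566], [-0.0012, 0.0042, 0.001]]
```

View pics/s3c.png

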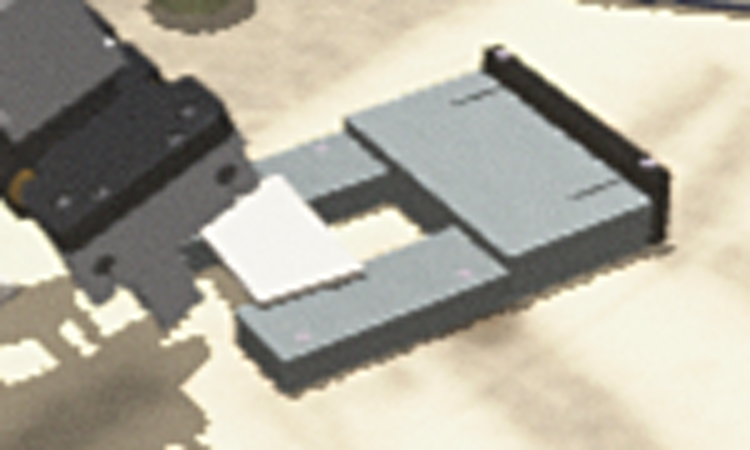

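View pics/w3.png

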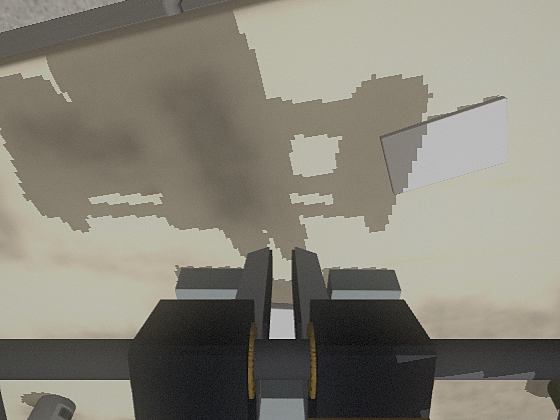

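{"name": "jog_arm", "arguments": {"commands": [[[-0.017, 0, 0.0085], [0, 0, 0]], [[-0.034, 0, 0.016], [0, 0, 0]], [[-0.051, 0.001, 0.023], [0, 0, 0]], [[-0.068, 0.002, 0.0305], [0, 0, 0]], [[-0.0857, 0.002, 0.0378], [0, 0, 0]]]}}

```text
time: 4.8
tcp_pos: [0.4889, -0.1156, 0.0092]
tool_rot: [0.19, 0.102, 0.976, -0.02]
ft_force: [0.0, 0.9, 0.2]
width: 0.102
```

```bash
cat > look.py <<'E'
from h import *
import sys
n=sys.argv[1]
S=np.load("S.npy")
a=grab_frame("scene"); b=grab_frame("top")
i=cv2.resize(a["pixels"][185:285,200:330],None,fx=3.8,fy=3.8,interpolation=2); j=cv2.resize(b["pixels"][180:300,230:330],None,fx=3.17,fy=3.17,interpolation=2)
h=min(i.shape[0],j.shape[0]); cv2.imwrite(f"pics/{n}.png",np.hstack([i[:h],j[:h]])[:,:,::-1])
E
python3 plan.py -105,0,10,22 -90,0,10,22; python3 look.py l4
```

```text
now stand mm [-121.     0.5    9.2] tilt 22.07 roll -0.01 yaw 0.04 w 9.6 F stand [-0.18  0.87  0.16] t 4.8 q [-0.47  0.13  2.18  0.22  0.46 -2.01]
[[-0.0503, -0.0017, 0.0177], [-0.0003, 0.0016, 0.0012]]
[[-0.0966, -0.0018, 0.0365], [-0.0003, 0.0016, 0.0012]]
```

View pics/l4.png

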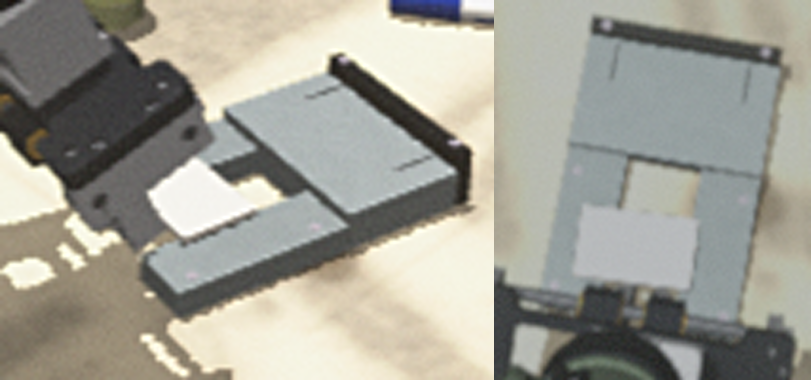

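{"name": "jog_arm", "arguments": {"commands": [[[-0.019, -0.001, 0.007], [0, 0, 0]], [[-0.038, -0.002, 0.014], [0, 0, 0]], [[-0.057, -0.002, 0.021], [0, 0, 0]], [[-0.076, -0.002, 0.028], [0, 0, 0]], [[-0.0966, -0.002, 0.0365], [0, 0, 0]]]}}

```text
time: 5.4
tcp_pos: [0.5199, -0.1229, 0.0102]
tool_rot: [0.191, 0.102, 0.976, -0.02]
ft_force: [-0.5, 1.4, 0.4]
width: 0.102
```

```bash
python3 plan.py -86,0,10,22 ; python3 look.py l5
```

```text
now stand mm [-89.1  -0.1  10.2] tilt 22.09 roll -0.01 yaw 0.06 w 9.6 F stand [-0.8   1.24  0.36] t 5.4 q [-0.45  0.19  2.11  0.2   0.48 -1.98]
[[-0.0093, 0.0004, 0.0046], [-0.0003, 0.0021, 0.0015]]
```

View pics/l5.png

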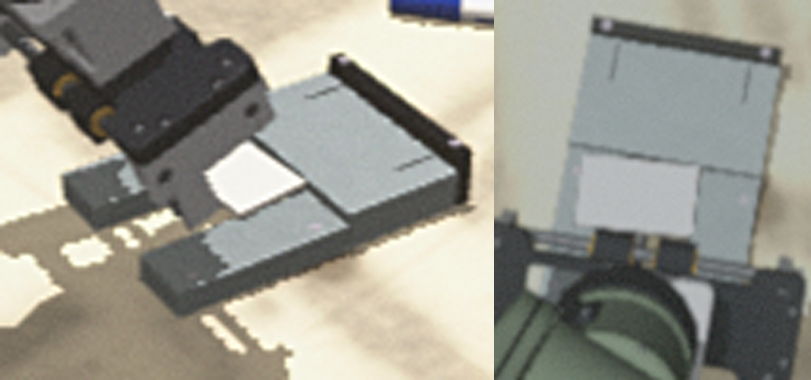

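```bash
cat > card.py <<'E'
from h import *
import sys
S=np.load("S.npy"); z=float(sys.argv[1]) if len(sys.argv)>1 else .021
co,s=np.cos(S[2]),np.sin(S[2])
inv=lambda p:np.array([co*(p[0]-S[0])+s*(p[1]-S[1]),-s*(p[0]-S[0])+co*(p[1]-S[1])])*1e3
for cam in ["top","scene"]:
    f=grab_frame(cam)
    for r in regions_of(cam,"card"):
        m=r["mask"].astype(np.uint8); c=max(cv2.findContours(m,0,1)[0],key=len)
        bp=cv2.approxPolyDP(c,4,True)[:,0] if cam=="scene" else cv2.boxPoints(cv2.minAreaRect(c))
        W=np.array([inv(onz(f,u,v,z)) for u,v in bp])
        if abs(W[:,1].mean())<60 and -140<W[:,0].mean()<60: print(cam,r["score"],m.sum(),W.mean(0).round(1),W.round(1).tolist())
E
python3 card.py
```

```text
top 0.73 810 [-59.1  14.1] [[-82.7, 48.7], [-38.7, 51.5], [-35.5, -20.9], [-79.4, -22.9]]
scene 0.71 294 [-57.4   0.4] [[-69.8, 18.4], [-80.1, -19.3], [-41.5, -20.8], [-38.1, 23.3]]
```

```bash
python3 plan.py -100,0,10,22 -108,0,30,22 -108,20,60,15 -100,50,70,8 -80,70,70,0
```

```text
now stand mm [-89.4  -0.3  10.4] tilt 22.14 roll -0.03 yaw 0.05 w 10.2 F stand [-0.09  0.64  0.46] t 5.7 q [-0.45  0.19  2.11  0.2   0.48 -1.98]
[[0.0331, 0.0009, -0.0122], [-0.0007, 0.003, 0.0014]]
[[0.0327, 0.0009, -0.084], [-0.0007, 0.003, 0.0014]]
[[-0.0051, 0.0675, -0.1767], [-0.0008, 0.1586, 0.0014]]
[[-0.0425, 0.1674, -0.1975], [-0.0009, 0.3141, 0.0013]]
[[-0.1043, 0.234, -0.1724], [-0.001, 0.4919, 0.0013]]
```

{"name": "jog_arm", "arguments": {"commands": [[[0.033, 0, -0.012], [0, 0, 0]], [[0.033, 0, -0.084], [0, 0, 0]], [[-0.005, 0.0675, -0.177], [0, 0.16, 0]], [[-0.0425, 0.167, -0.1975], [0, 0.314, 0]], [[-0.104, 0.234, -0.172], [0, 0.492, 0]]], "jaw": -1}}

```text
time: 6.2
tcp_pos: [0.5433, -0.0551, 0.0733]
tool_rot: [-0.0, 0.104, 0.995, -0.001]
ft_force: [1.3, -1.6, -0.4]
width: 0.002
```

```bash
python3 card.py; python3 plan.py -58,75,45,0 -58,75,19,0 -58,68,19,0
```

```text
scene 0.96 545 [-62.1  14.5] [[-83.9, 48.9], [-81.8, -22.1], [-41.5, -20.8], [-41.4, 52.1]]
now stand mm [-80.2  70.4  68.4] tilt -0.12 roll -0.04 yaw 0.13 w 0.7 F stand [-0.21 -0.18 -0.45] t 6.4 q [-0.26  0.3   1.73 -0.    1.11 -1.62]
[[-0.0742, 0.0151, 0.0778], [-0.0008, -0.0026, 0.0028]]
[[-0.0743, 0.0151, 0.1645], [-0.0008, -0.0026, 0.0028]]
[[-0.0743, -0.0082, 0.1645], [-0.0008, -0.0026, 0.0028]]
```

{"name": "jog_arm", "arguments": {"commands": [[[-0.068, 0.015, 0.078], [0, 0, 0]], [[-0.068, 0.015, 0.12], [0, 0, 0]], [[-0.068, 0.015, 0.1645], [0, 0, 0]], [[-0.068, -0.008, 0.1645], [0, 0, 0]], [[-0.068, -0.008, 0.1645], [0, 0, 0]]]}}

```text
time: 6.9
tcp_pos: [0.5611, -0.0631, 0.019]
tool_rot: [-0.002, 0.104, 0.995, -0.0]
ft_force: [-0.6, -0.2, 0.8]
width: 0.003
```

```bash
python3 look.py l6;python3 plan.py -60,48.5,18.7,0
```

```text
now stand mm [-59.7  67.5  20. ] tilt -0.03 roll -0.04 yaw 0.07 w 0.6 F stand [-0.14 -0.56  0.51] t 7.0 q [-0.26  0.41  1.71 -0.    1.03 -1.63]
[[0.001, -0.0632, 0.0044], [-0.0009, -0.0007, 0.0015]]
```

View pics/l6.png

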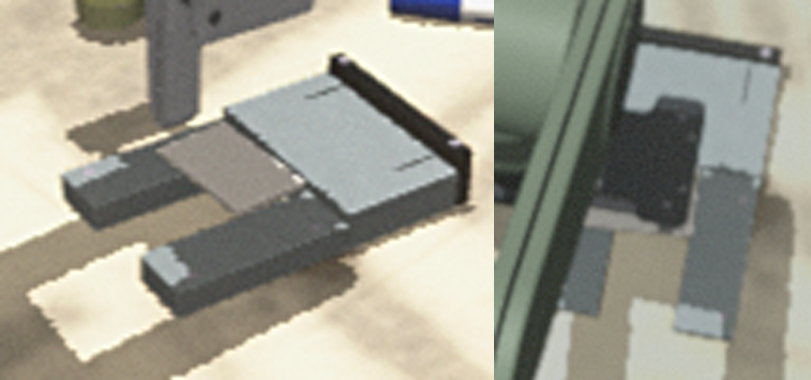

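{"name": "jog_arm", "arguments": {"commands": [[[0, -0.016, 0.003], [0, 0, 0]], [[0, -0.03, 0.0035], [0, 0, 0]], [[0, -0.04, 0.004], [0, 0, 0]], [[0, -0.05, 0.004], [0, 0, 0]], [[0, -0.06, 0.004], [0, 0, 0]]]}}

```text
time: 7.5
tcp_pos: [0.5593, -0.0807, 0.0191]
tool_rot: [-0.0, 0.104, 0.995, -0.0]
ft_force: [1.0, 0.9, 1.3]
width: 0.002
```

```bash
python3 look.py l7;python3 card.py; python3 plan.py -60,45,18.7,0
```

```text
top 0.53 109 [-76.3  -2.9] [[-82.3, 16.8], [-70.9, 17.1], [-70.2, -22.8], [-81.6, -23.0]]
scene 0.57 497 [-62.5   7.4] [[-82.4, 43.6], [-85.3, -27.5], [-40.2, -25.7], [-42.3, 39.2]]
now stand mm [-59.8  49.5  18.7] tilt -0.04 roll -0.04 yaw 0.08 w 0.4 F stand [0.25 0.12 0.34] t 7.8 q [-0.3   0.41  1.71 -0.    1.03 -1.66]
[[0.0007, -0.0149, 0.0], [-0.001, -0.001, 0.0018]]
```

View pics/l7.png

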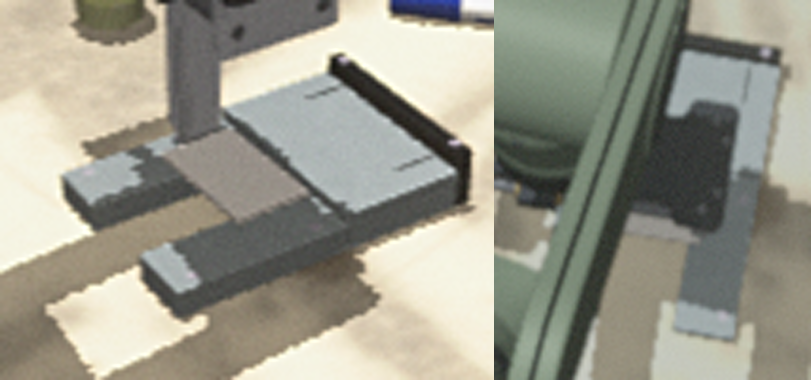

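{"name": "jog_arm", "arguments": {"commands": [[[0, -0.01, 0], [0, 0, 0]], [[0, -0.02, 0], [0, 0, 0]], [[0, -0.02, 0], [0, 0, 0]], [[0, 0.01, -0.02], [0, 0, 0]], [[0, 0.01, -0.15], [0, 0, 0]]]}}

```text
time: 8.3
tcp_pos: [0.5548, -0.0752, 0.0594]
tool_rot: [-0.006, 0.104, 0.995, 0.001]
ft_force: [0.5, -0.6, -0.6]
width: 0.005
```

```bash
python3 card.py; python3 plan.py -90,30,70,10 -112,0,60,22 -112,0,30,22 -112,0,20,22 -110,0,10,22
```

```text
top 0.46 216 [-75.1  -3.1] [[-83.2, 28.0], [-67.2, 28.3], [-67.0, -34.3], [-83.0, -34.3]]
scene 0.69 504 [-62.8   2.6] [[-80.9, 38.3], [-83.9, -32.2], [-45.9, -33.9], [-40.6, 38.1]]
now stand mm [-58.7  52.9  65.1] tilt 0.12 roll -0.06 yaw 0.1 w 0.4 F stand [-0.37 -0.3  -0.44] t 8.5 q [-0.29  0.34  1.69 -0.    1.11 -1.65]
[[0.1045, -0.0762, -0.0166], [-0.0011, -0.2195, 0.0024]]
[[0.1781, -0.176, 0.0167], [-0.0008, -0.4861, 0.0025]]
[[0.1783, -0.1759, 0.1167], [-0.0008, -0.4861, 0.0025]]
[[0.1784, -0.1759, 0.15], [-0.0008, -0.4861, 0.0025]]
[[0.1718, -0.1759, 0.1834], [-0.0008, -0.4861, 0.0025]]
```

{"name": "jog_arm", "arguments": {"commands": [[[0.09, -0.076, -0.017], [0, -0.17, 0]], [[0.178, -0.15, 0], [0, -0.33, 0]], [[0.178, -0.176, 0.017], [0, -0.486, 0]], [[0.178, -0.176, 0.06], [0, -0.486, 0]], [[0.178, -0.176, 0.1167], [0, -0.486, 0]]], "jaw": -0.79}}

```text
time: 9.0
tcp_pos: [0.4951, -0.1173, 0.0284]
tool_rot: [0.189, 0.102, 0.976, -0.02]
ft_force: [0.3, 0.3, -0.2]
width: 0.104
```

```bash
python3 look.py l8; python3 plan.py -114,0,20,22 -112,0,10,22 -100,0,10,22
```

```text
now stand mm [-115.8    0.9   26.5] tilt 21.57 roll 0.09 yaw 0.08 w 10.1 F stand [-0.83 -0.38 -0.05] t 9.1 q [-0.47  0.1   2.16  0.19  0.52 -1.98]
[[0.0026, -0.003, 0.0224], [0.002, -0.0097, 0.0012]]
[[0.0086, -0.003, 0.0559], [0.002, -0.0097, 0.0012]]
[[-0.0286, -0.0031, 0.0706], [0.002, -0.0097, 0.0012]]
```

View pics/l8.png

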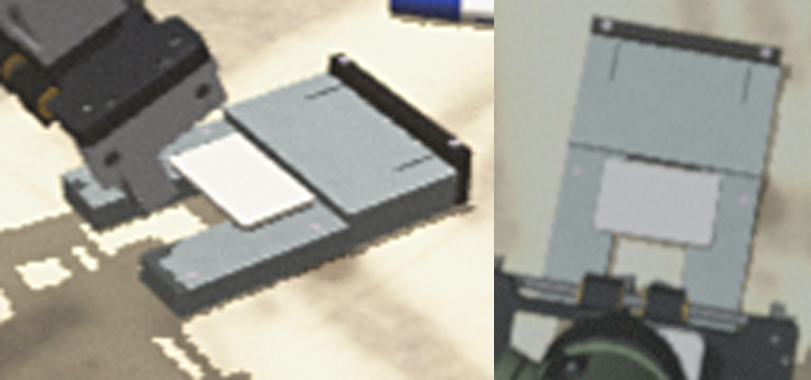

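{"name": "jog_arm", "arguments": {"commands": [[[0.002, -0.003, 0.023], [0, -0.009, 0]], [[0.0086, -0.003, 0.056], [0, -0.009, 0]], [[-0.01, -0.003, 0.063], [0, -0.009, 0]], [[-0.028, -0.003, 0.07], [0, -0.009, 0]], [[-0.028, -0.003, 0.07], [0, -0.009, 0]]]}}

```text
time: 9.6
tcp_pos: [0.5111, -0.1212, 0.0111]
tool_rot: [0.191, 0.102, 0.976, -0.02]
ft_force: [0.1, -0.3, 0.1]
width: 0.103
```

```bash
python3 plan.py -96,0,10,22 -92,0,10,22 -88,0,10,22 -85,0,10,22
```

```text
now stand mm [-98.1  -0.4  11.1] tilt 22.12 roll 0.05 yaw 0.09 w 9.6 F stand [ 0.19 -0.31  0.11] t 9.6 q [-0.46  0.17  2.13  0.21  0.47 -1.99]
[[-0.005, 0.0012, 0.006], [0.0012, 0.0026, 0.0017]]
[[-0.0173, 0.0012, 0.011], [0.0012, 0.0026, 0.0017]]
[[-0.0297, 0.0011, 0.016], [0.0012, 0.0026, 0.0017]]
[[-0.039, 0.0011, 0.0198], [0.0012, 0.0026, 0.0017]]
```

{"name": "jog_arm", "arguments": {"commands": [[[-0.005, 0.001, 0.006], [0, 0, 0]], [[-0.017, 0.001, 0.011], [0, 0, 0]], [[-0.03, 0.001, 0.016], [0, 0, 0]], [[-0.042, 0.001, 0.021], [0, 0, 0]]]}}

```text
time: 10.0
tcp_pos: [0.5237, -0.1231, 0.0092]
tool_rot: [0.189, 0.102, 0.977, -0.019]
ft_force: [-8.0, 0.0, 2.2]
width: 0.105
```

```bash
python3 look.py l9; python3 card.py; python3 plan.py -84,0,10,22 -82,0,12,22 -80,0,15,22
```

```text
top 0.88 846 [-56.    1.3] [[-77.6, 38.7], [-32.2, 38.1], [-34.5, -36.4], [-79.7, -35.0]]
scene 0.74 393 [-56.6  -8. ] [[-70.1, 14.4], [-80.7, -34.3], [-39.1, -34.4], [-36.4, 22.2]]
now stand mm [-85.3   0.4   9.1] tilt 21.97 roll 0.1 yaw 0.11 w 9.9 F stand [-3.24  0.66 -1.01] t 10.3 q [-0.45  0.2   2.1   0.2   0.48 -1.97]
[[-0.0052, -0.0014, -0.001], [0.0023, -0.0007, 0.0017]]
[[-0.0139, -0.0014, -0.0047], [0.0023, -0.0007, 0.0017]]
[[-0.0238, -0.0014, -0.0115], [0.0023, -0.0007, 0.0017]]
```

View pics/l9.png

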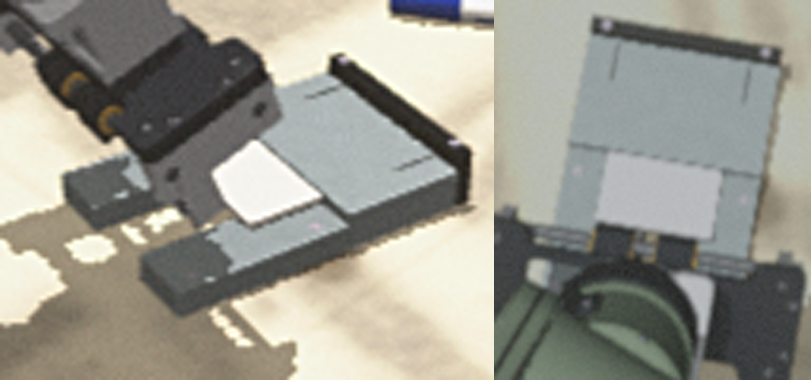

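```bash
python3 plan.py -84,0,12,22 -83.5,0,16,22 -83,0,20,22 -81.3,0,25,22 -79.5,0,29.5,22
```

```text
now stand mm [-85.3   0.4   9.1] tilt 21.97 roll 0.1 yaw 0.11 w 9.9 F stand [-3.24  0.66 -1.01] t 10.3 q [-0.45  0.2   2.1   0.2   0.48 -1.97]
[[-0.0077, -0.0014, -0.0072], [0.0023, -0.0007, 0.0017]]
[[-0.0142, -0.0014, -0.0189], [0.0023, -0.0007, 0.0017]]
[[-0.0208, -0.0014, -0.0306], [0.0023, -0.0007, 0.0017]]
[[-0.0323, -0.0014, -0.044], [0.0023, -0.0007, 0.0017]]
[[-0.0434, -0.0013, -0.0557], [0.0023, -0.0007, 0.0017]]
```

{"name": "jog_arm", "arguments": {"commands": [[[-0.004, -0.001, -0.003], [0, 0, 0]], [[-0.008, -0.001, -0.0075], [0, 0, 0]], [[-0.011, -0.001, -0.013], [0, 0, 0]], [[-0.014, -0.001, -0.019], [0, 0, 0]], [[-0.0175, -0.001, -0.025], [0, 0, 0]]]}}

```text
time: 10.8
tcp_pos: [0.5239, -0.1231, 0.0171]
tool_rot: [0.188, 0.102, 0.977, -0.019]
ft_force: [-6.1, 0.8, 0.8]
width: 0.108
```

```bash
python3 look.py l10;  python3 plan.py -83,0,20,22 -82.2,0,23,22 -81.3,0,25,22 -79.5,0,29.5,22
```

```text
now stand mm [-85.2   0.5  17.2] tilt 21.75 roll 0.15 yaw 0.14 w 9.8 F stand [-7.32 -0.8   0.27] t 10.9 q [-0.45  0.18  2.09  0.19  0.5  -1.96]
[[-0.0101, -0.0016, -0.006], [0.0033, -0.0055, 0.0021]]
[[-0.0163, -0.0016, -0.0143], [0.0033, -0.0055, 0.0021]]
[[-0.0215, -0.0016, -0.0194], [0.0033, -0.0055, 0.0021]]
[[-0.0327, -0.0016, -0.0311], [0.0033, -0.0055, 0.0021]]
```

View pics/l10.png

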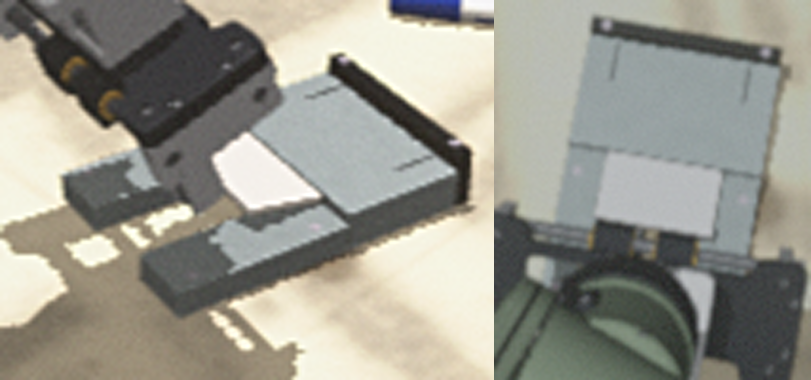

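{"name": "jog_arm", "arguments": {"commands": [[[-0.005, -0.001, -0.006], [0, 0, 0]], [[-0.01, -0.001, -0.014], [0, 0, 0]], [[-0.016, -0.001, -0.022], [0, 0, 0]], [[-0.023, -0.001, -0.03], [0, 0, 0]], [[-0.03, -0.001, -0.038], [0, 0, 0]]]}}

```text
time: 11.4
tcp_pos: [0.5299, -0.1253, 0.0328]
tool_rot: [0.19, 0.102, 0.976, -0.019]
ft_force: [-0.5, -0.1, -0.1]
width: 0.106
```

```bash
python3 look.py l11;  python3 plan.py -77,0,33,22 -73,0,36.7,22 -68,0,39,22 -63,0,40.5,22
```

```text
now stand mm [-78.1  -0.6  33.4] tilt 22.08 roll 0.06 yaw 0.12 w 9.6 F stand [-0.04  0.32 -0.65] t 11.5 q [-0.45  0.16  2.08  0.18  0.54 -1.95]
[[-0.0031, 0.0019, 0.0025], [0.0014, 0.0019, 0.0022]]
[[-0.0201, 0.0019, -0.0039], [0.0014, 0.0019, 0.0022]]
[[-0.0384, 0.0019, -0.0047], [0.0014, 0.0019, 0.0022]]
[[-0.0557, 0.0018, -0.0031], [0.0014, 0.0019, 0.0022]]
```

View pics/l11.png

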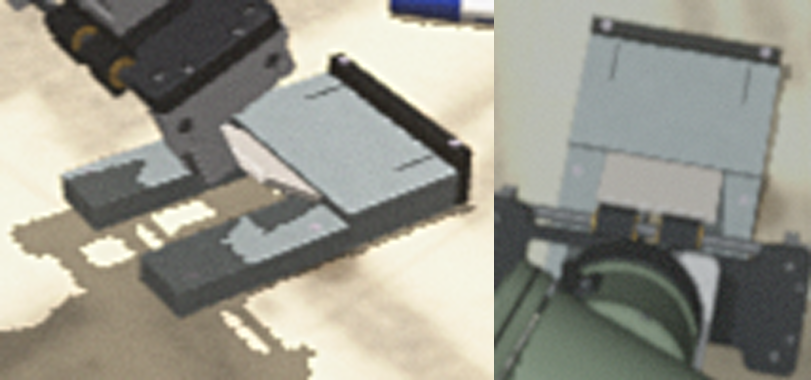

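{"name": "jog_arm", "arguments": {"commands": [[[-0.008, 0.001, -0.001], [0, 0, 0]], [[-0.016, 0.001, -0.003], [0, 0, 0]], [[-0.024, 0.002, -0.006], [0, 0, 0]], [[-0.031, 0.002, -0.007], [0, 0, 0]], [[-0.0384, 0.002, -0.007], [0, 0, 0]]]}}

```text
time: 12.0
tcp_pos: [0.5406, -0.1271, 0.0397]
tool_rot: [0.191, 0.102, 0.976, -0.02]
ft_force: [0.4, -0.8, -0.1]
width: 0.103
```

```bash
python3 look.py l12;  python3 plan.py -63,0,41,22 -58,0,41,22 -52,0,41,22 -47,0,41,22
```

```text
now stand mm [-67.8   0.   39.8] tilt 22.12 roll 0.06 yaw 0.12 w 9.9 F stand [-0.05  0.36  0.15] t 12.1 q [-0.44  0.17  2.05  0.17  0.56 -1.93]
[[-0.0162, -0.0001, 0.0024], [0.0013, 0.0026, 0.0023]]
[[-0.0317, -0.0001, 0.0087], [0.0013, 0.0026, 0.0023]]
[[-0.0502, -0.0002, 0.0162], [0.0013, 0.0026, 0.0023]]
[[-0.0656, -0.0002, 0.0225], [0.0013, 0.0026, 0.0023]]
```

View pics/l12.png

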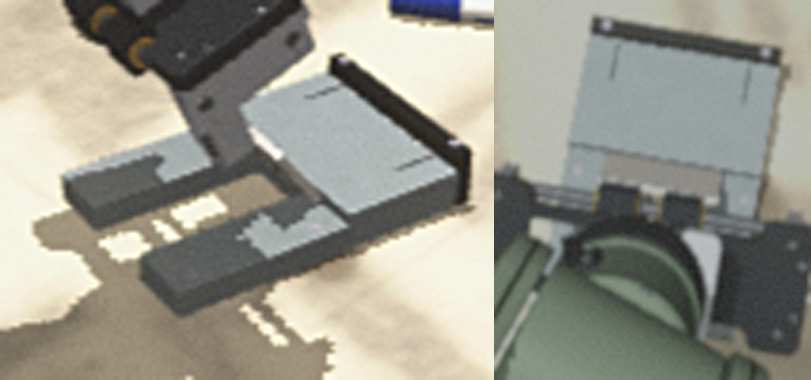

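{"name": "jog_arm", "arguments": {"commands": [[[-0.01, 0, 0.001], [0, 0, 0]], [[-0.02, 0, 0.004], [0, 0, 0]], [[-0.0317, 0, 0.0085], [0, 0, 0]], [[-0.041, 0, 0.0125], [0, 0, 0]], [[-0.05, 0, 0.016], [0, 0, 0]]]}}

```text
time: 12.6
tcp_pos: [0.5565, -0.1305, 0.0411]
tool_rot: [0.191, 0.102, 0.976, -0.02]
ft_force: [-0.5, 0.3, 0.2]
width: 0.106
```

```bash
python3 look.py l13;  python3 plan.py -47,0,41,22 -42,0,41,22 -37,0,41,22 -32,0,41,22
```

```text
now stand mm [-51.5  -0.1  41.2] tilt 22.14 roll 0.05 yaw 0.12 w 9.6 F stand [ 0.12 -0.79  0.35] t 12.7 q [-0.43  0.19  2.01  0.16  0.57 -1.91]
[[-0.0136, 0.0001, 0.0063], [0.0012, 0.0032, 0.0024]]
[[-0.0291, 0.0001, 0.0126], [0.0012, 0.0032, 0.0024]]
[[-0.0445, 0.0001, 0.0188], [0.0012, 0.0032, 0.0024]]
[[-0.06, 0.0, 0.0251], [0.0012, 0.0032, 0.0024]]
```

View pics/l13.png

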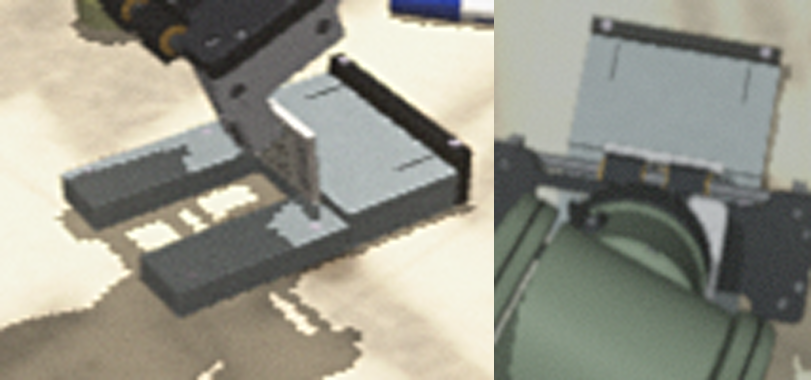

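{"name": "jog_arm", "arguments": {"commands": [[[-0.008, 0, 0.003], [0, 0, 0]], [[-0.016, 0, 0.006], [0, 0, 0]], [[-0.024, 0, 0.0095], [0, 0, 0]], [[-0.032, 0, 0.013], [0, 0, 0]], [[-0.04, 0, 0.016], [0, 0, 0]]]}}

```text
time: 13.2
tcp_pos: [0.5696, -0.1333, 0.0413]
tool_rot: [0.191, 0.102, 0.976, -0.02]
ft_force: [0.1, -0.4, -0.6]
width: 0.105
```

```bash
python3 look.py l14;  python3 plan.py -37,0,41,22 -32,0,41,22 -27,0,41,22
```

```text
now stand mm [-38.1  -0.1  41.4] tilt 22.17 roll 0.05 yaw 0.13 w 9.6 F stand [-0.11 -0.9  -0.4 ] t 13.3 q [-0.43  0.22  1.98  0.15  0.57 -1.9 ]
[[-0.0029, 0.0003, 0.0027], [0.0011, 0.0037, 0.0026]]
[[-0.0184, 0.0002, 0.0089], [0.0011, 0.0037, 0.0026]]
[[-0.0338, 0.0002, 0.0152], [0.0011, 0.0037, 0.0026]]
```

View pics/l14.png

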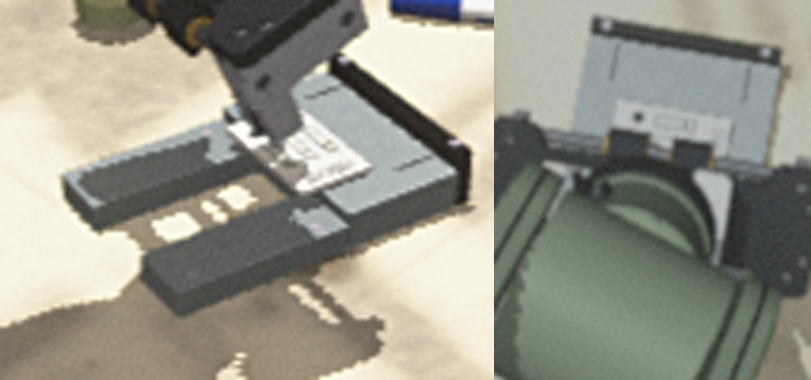

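```bash
python3 plan.py -50,0,55,16 -60,0,60,8 -68,0,55,0 -68,0,40,0 -66,0,25,0
```

```text
now stand mm [-38.1  -0.1  41.4] tilt 22.17 roll 0.05 yaw 0.13 w 9.6 F stand [-0.11 -0.9  -0.4 ] t 13.3 q [-0.43  0.22  1.98  0.15  0.57 -1.9 ]
[[0.0196, 0.0004, -0.0569], [0.0009, 0.1371, 0.0026]]
[[0.0442, 0.0004, -0.0849], [0.0007, 0.3148, 0.0027]]
[[0.0752, 0.0005, -0.0796], [0.0006, 0.4926, 0.0028]]
[[0.094, 0.0005, -0.0332], [0.0006, 0.4926, 0.0028]]
[[0.1067, 0.0005, 0.0156], [0.0006, 0.4926, 0.0028]]
```

{"name": "jog_arm", "arguments": {"commands": [[[0.02, 0, -0.057], [0, 0.1371, 0]], [[0.044, 0, -0.085], [0, 0.315, 0]], [[0.075, 0, -0.08], [0, 0.4926, 0]], [[0.085, 0, -0.055], [0, 0.4926, 0]], [[0.094, 0, -0.033], [0, 0.4926, 0]]], "jaw": -0.15}}

```text
time: 13.8
tcp_pos: [0.5405, -0.1271, 0.0386]
tool_rot: [0.001, 0.103, 0.995, 0.0]
ft_force: [-0.5, 0.6, -1.1]
width: 0.423
```

```bash
python3 look.py l15;python3 card.py .028;  python3 plan.py -66,0,25,0 -56,0,25,0
```

```text
scene 0.86 364 [-31.7 -10.6] [[-13.4, 34.5], [-51.0, -10.3], [-52.4, -29.5], [-10.1, -37.1]]
now stand mm [-68.9  -0.1  39.8] tilt -0.0 roll 0.01 yaw 0.12 w 40.0 F stand [-0.15  0.45 -0.22] t 14.1 q [-0.39  0.36  1.73  0.    1.06 -1.75]
[[-0.0097, 0.0002, 0.0493], [0.0002, -0.0001, 0.0026]]
[[-0.043, 0.0001, 0.0493], [0.0002, -0.0001, 0.0026]]
```

View pics/l15.png

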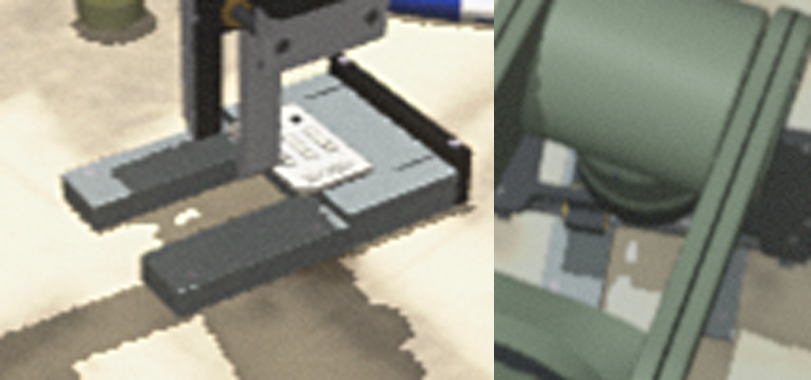

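```bash
python3 plan.py -76,0,36,0 -76,0,19,0 -66,0,19,0 -58,0,19,0  -50,0,19,0
```

```text
now stand mm [-68.9  -0.1  39.8] tilt -0.0 roll 0.01 yaw 0.12 w 40.0 F stand [-0.15  0.45 -0.22] t 14.1 q [-0.39  0.36  1.73  0.    1.06 -1.75]
[[0.0237, 0.0002, 0.0126], [0.0002, -0.0001, 0.0026]]
[[0.0237, 0.0002, 0.0693], [0.0002, -0.0001, 0.0026]]
[[-0.0097, 0.0002, 0.0693], [0.0002, -0.0001, 0.0026]]
[[-0.0363, 0.0001, 0.0693], [0.0002, -0.0001, 0.0026]]
[[-0.063, 0.0001, 0.0693], [0.0002, -0.0001, 0.0026]]
```

{"name": "jog_arm", "arguments": {"commands": [[[0.0237, 0, 0.0126], [0, 0, 0]], [[0.0237, 0, 0.04], [0, 0, 0]], [[0.0237, 0, 0.0693], [0, 0, 0]], [[0.007, 0, 0.0693], [0, 0, 0]], [[-0.0097, 0, 0.0693], [0, 0, 0]]]}}

```text
time: 14.6
tcp_pos: [0.5426, -0.1276, 0.0184]
tool_rot: [-0.0, 0.104, 0.995, 0.0]
ft_force: [-0.6, 0.5, -1.0]
width: 0.427
```

```bash
python3 look.py l16;python3 card.py .028;  python3 plan.py -58,0,19,0 -50,0,19,0
```

```text
scene 0.85 340 [-22.9 -10.7] [[-9.5, 36.6], [-51.0, -34.4], [-8.0, -34.3]]
now stand mm [-65.7  -0.1  19.2] tilt 0.02 roll 0.01 yaw 0.12 w 39.8 F stand [ 0.11  0.73 -0.13] t 14.9 q [-0.39  0.39  1.73  0.    1.02 -1.75]
[[-0.0258, 0.0001, 0.0006], [0.0002, 0.0004, 0.0027]]
[[-0.0525, 0.0001, 0.0006], [0.0002, 0.0004, 0.0027]]
```

View pics/l16.png

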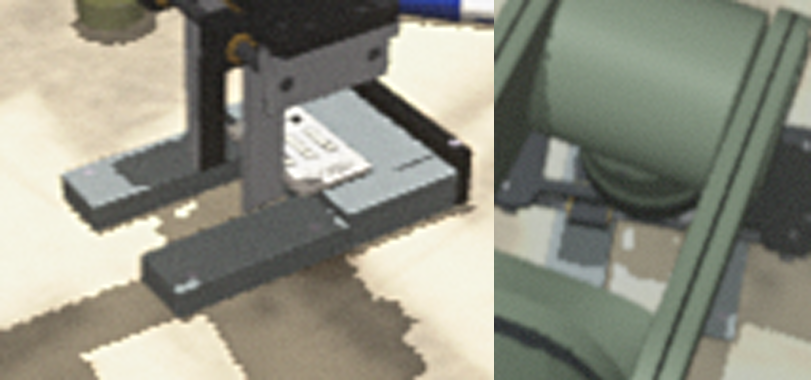

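{"name": "jog_arm", "arguments": {"commands": [[[-0.012, 0, 0], [0, 0, 0]], [[-0.024, 0, 0], [0, 0, 0]], [[-0.036, 0, 0], [0, 0, 0]], [[-0.046, 0, 0], [0, 0, 0]], [[-0.056, 0, 0], [0, 0, 0]]]}}

```text
time: 15.4
tcp_pos: [0.5595, -0.1312, 0.0192]
tool_rot: [0.0, 0.103, 0.995, 0.0]
ft_force: [-0.3, -0.6, 0.5]
width: 0.425
```

```bash
python3 look.py l17;python3 card.py .028;  python3 plan.py -54,0,19,0 -54,0,25,0 -44,0,25,0 -38,0,25,0
```

```text
scene 0.67 229 [-12.1 -14. ] [[-1.8, 22.4], [-35.6, -32.5], [1.1, -31.9]]
now stand mm [-49.1   0.   19.1] tilt 0.01 roll 0.01 yaw 0.12 w 40.1 F stand [-0.55  0.68 -0.29] t 15.7 q [-0.38  0.42  1.69  0.    1.03 -1.74]
[[0.0164, 0.0, 0.0003], [0.0002, 0.0001, 0.0027]]
[[0.0164, 0.0, -0.0197], [0.0002, 0.0001, 0.0027]]
[[-0.0169, -0.0, -0.0197], [0.0002, 0.0001, 0.0027]]
[[-0.0369, -0.0001, -0.0197], [0.0002, 0.0001, 0.0027]]
```

View pics/l17.png

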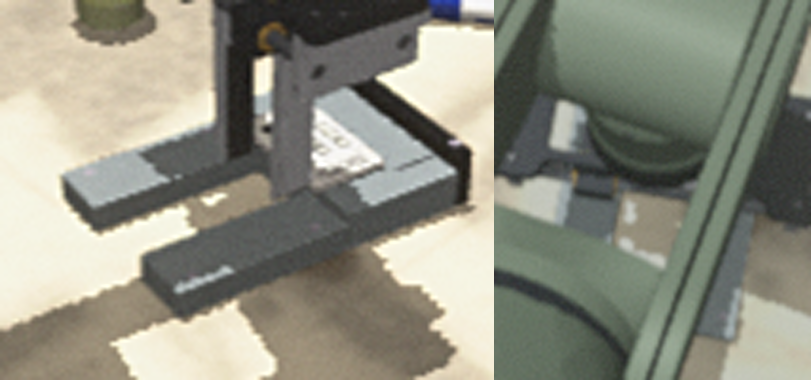

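{"name": "jog_arm", "arguments": {"commands": [[[0.0164, 0, 0], [0, 0, 0]], [[0.0164, 0, -0.019], [0, 0, 0]], [[0.0164, 0, -0.019], [0, 0, 0]], [[0, 0, -0.019], [0, 0, 0]], [[-0.016, 0, -0.019], [0, 0, 0]]]}}

```text
time: 16.2
tcp_pos: [0.5643, -0.1322, 0.025]
tool_rot: [0.0, 0.103, 0.995, 0.0]
ft_force: [-0.4, -0.0, 1.0]
width: 0.425
```

```bash
python3 plan.py -36,0,24.8,0 -24,0,24.8,0 -20,0,24.8,0
```

```text
now stand mm [-43.8  -0.   25. ] tilt 0.03 roll 0.0 yaw 0.12 w 39.9 F stand [-0.41 -0.12  1.04] t 16.2 q [-0.38  0.42  1.67  0.    1.05 -1.74]
[[-0.026, 0.0, 0.0008], [0.0001, 0.0006, 0.0027]]
[[-0.066, -0.0001, 0.0008], [0.0001, 0.0006, 0.0027]]
[[-0.0794, -0.0001, 0.0008], [0.0001, 0.0006, 0.0027]]
```

{"name": "jog_arm", "arguments": {"commands": [[[-0.014, 0, 0.001], [0, 0, 0]], [[-0.028, 0, 0.001], [0, 0, 0]], [[-0.042, 0, 0.001], [0, 0, 0]], [[-0.056, 0, 0.001], [0, 0, 0]], [[-0.068, 0, 0.001], [0, 0, 0]]]}}

```text
time: 16.7
tcp_pos: [0.5846, -0.1365, 0.0246]
tool_rot: [0.0, 0.103, 0.995, 0.0]
ft_force: [0.7, 0.6, -0.6]
width: 0.42
```

```bash
python3 look.py l18;python3 plan.py -21,0,24.8,0 -19,0,24.8,0 -17,0,24.8,0  -16,0,24.8,0
```

```text
now stand mm [-22.7  -0.1  24.8] tilt 0.06 roll -0.0 yaw 0.12 w 40.0 F stand [0.33 0.2  0.42] t 16.8 q [-0.37  0.46  1.61  0.    1.07 -1.74]
[[-0.0058, 0.0002, -0.0001], [-0.0, 0.0014, 0.0026]]
[[-0.0125, 0.0002, -0.0001], [-0.0, 0.0014, 0.0026]]
[[-0.0192, 0.0002, -0.0001], [-0.0, 0.0014, 0.0026]]
[[-0.0225, 0.0002, -0.0], [-0.0, 0.0014, 0.0026]]
```

View pics/l18.png

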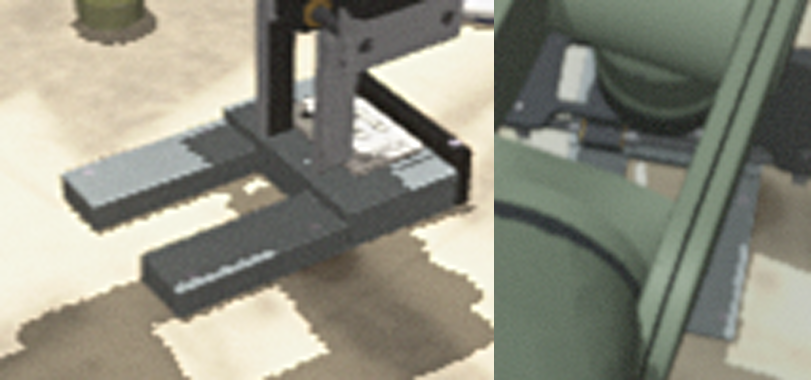

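{"name": "jog_arm", "arguments": {"commands": [[[-0.007, 0, 0], [0, 0, 0]], [[-0.014, 0, 0], [0, 0, 0]], [[-0.02, 0, 0], [0, 0, 0]], [[-0.025, 0, 0], [0, 0, 0]]]}}

```text
time: 17.2
tcp_pos: [0.5898, -0.1374, 0.0245]
tool_rot: [-0.002, 0.103, 0.995, 0.0]
ft_force: [-7.4, 1.7, 5.3]
width: 0.426
```

```bash
python3 plan.py -16,0,24.8,0 -14,0,24.8,0 -30,0,24.8,0
```

```text
now stand mm [-17.7   0.2  24.5] tilt -0.28 roll 0.02 yaw 0.13 w 40.1 F stand [-7.56  0.1   5.32] t 17.2 q [-0.37  0.47  1.6  -0.    1.08 -1.73]
[[-0.0058, -0.0005, -0.001], [0.0004, -0.0062, 0.0029]]
[[-0.0124, -0.0006, -0.0011], [0.0004, -0.0062, 0.0029]]
[[0.0409, -0.0004, -0.0008], [0.0004, -0.0062, 0.0029]]
```

{"name": "jog_arm", "arguments": {"commands": [[[-0.003, 0, 0], [0, 0, 0]], [[-0.003, 0, 0], [0, 0, 0]], [[0.02, 0, 0], [0, 0, 0]], [[0.04, 0, -0.03], [0, 0, 0]], [[0.09, 0, -0.15], [0, 0, 0]]]}}

```text
time: 17.7
tcp_pos: [0.5608, -0.1309, 0.0667]
tool_rot: [-0.006, 0.103, 0.995, 0.001]
ft_force: [0.1, 0.6, -0.1]
width: 0.423
```

{"name": "jog_arm", "arguments": {"commands": [[[0.12, 0.05, -0.12], [0, 0, 0]], [[0.22, 0.15, -0.25], [0, 0, 0]], [[0.3, 0.28, -0.3], [0, 0, 0]], [[0.38, 0.4, -0.35], [0, 0, 0]], [[0.4, 0.55, -0.35], [0, 0, 0]]]}}

```text
time: 18.2
tcp_pos: [0.4788, 0.0556, 0.1771]
tool_rot: [-0.002, 0.104, 0.995, 0.001]
ft_force: [2.1, -0.7, 0.0]
width: 0.421
```

```bash
python3 look.py l19;python3 card.py .028;python3 plan.py
python3 - <<'E'
from h import *
f=grab_frame("top"); S=np.load("S.npy")
for t,z in[("bottle",.04),("cup",.05),("timer",.017)]:
    for q in recognise("top",t)[:1]: q=q["centre"]; print(t,onz(f,q[0]*560,q[1]*420,z).round(3))
E
```

```text
top 0.83 751 [13.9  1. ] [[-7.2, 36.3], [36.0, 36.5], [34.9, -34.6], [-8.2, -34.0]]
scene 0.66 412 [10.   3.3] [[-5.6, 38.6], [-10.9, -28.3], [26.5, -31.5], [29.8, 34.4]]
now stand mm [-166.3  164.2  173.4] tilt -0.62 roll 0.07 yaw 0.09 w 39.9 F stand [-0.4   0.11 -0.83] t 18.5 q [-0.07  0.04  1.79  0.    1.32 -1.43]
bottle [ 0.586 -0.319  0.04 ]
cup [0.643 0.073 0.05 ]
timer [ 0.436 -0.337  0.017]
```

View pics/l19.png

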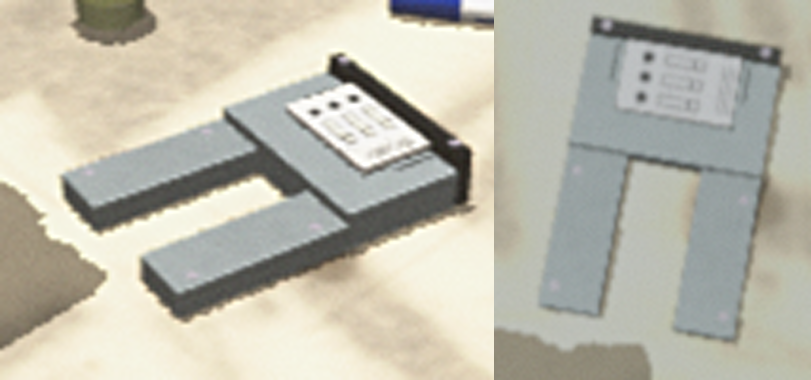

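Run:
```python
from h import *
a=grab_frame("scene"); b=grab_frame("top")
i=cv2.resize(a["pixels"][195:245,265:330],None,fx=6,fy=6,interpolation=2); j=cv2.resize(b["pixels"][180:230,255:320],None,fx=6,fy=6,interpolation=2)
cv2.imwrite("pics/z.png",np.hstack([i,j])[:,:,::-1])
```

```text
(no output)
```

View pics/z.png

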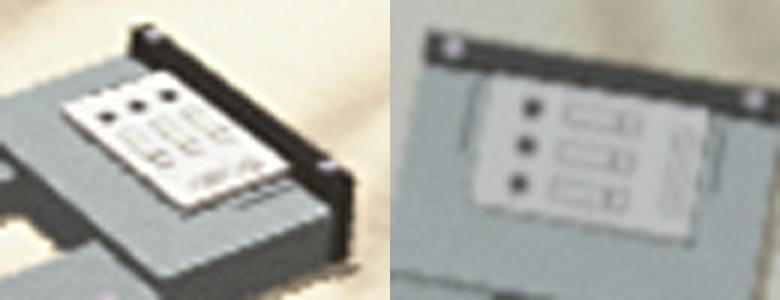

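```bash
python3 plan.py -60,0,80,0 -38,0,45,0 -30,0,24.8,0
```

```text
now stand mm [-166.3  164.1  173. ] tilt -0.69 roll 0.09 yaw 0.02 w 39.9 F stand [ 0.26 -0.63 -0.35] t 18.8 q [-0.07  0.04  1.79  0.    1.32 -1.43]
[[-0.358, -0.5475, 0.3048], [0.0019, -0.0153, 0.0004]]
[[-0.4327, -0.5477, 0.4206], [0.0019, -0.0153, 0.0004]]
[[-0.4602, -0.5478, 0.4876], [0.0019, -0.0153, 0.0004]]
```

{"name": "jog_arm", "arguments": {"commands": [[[-0.08, -0.13, 0.07], [0, 0, 0]], [[-0.16, -0.25, 0.14], [0, 0, 0]], [[-0.24, -0.37, 0.2], [0, -0.01, 0]], [[-0.3, -0.46, 0.25], [0, -0.015, 0]], [[-0.358, -0.5475, 0.305], [0, -0.015, 0]]], "jaw": -1}}

```text
time: 19.3
tcp_pos: [0.5487, -0.1311, 0.0791]
tool_rot: [0.0, 0.105, 0.994, 0.001]
ft_force: [-0.4, 0.0, -0.4]
width: 0.037
```

```bash
python3 plan.py -38,0,45,0 -34,0,24.8,0 -22,0,24.8,0
```

```text
now stand mm [-59.2  -2.2  79.1] tilt -0.01 roll 0.09 yaw -0.08 w 3.4 F stand [-0.41 -0.07 -0.43] t 19.3 q [-0.39  0.32  1.68  0.    1.14 -1.75]
[[-0.0708, 0.0073, 0.1136], [0.002, -0.0002, -0.0019]]
[[-0.0841, 0.0072, 0.181], [0.002, -0.0002, -0.0019]]
[[-0.1241, 0.0072, 0.181], [0.002, -0.0002, -0.0019]]
```

{"name": "jog_arm", "arguments": {"commands": [[[-0.07, 0.007, 0.1136], [0, 0, 0]], [[-0.084, 0.007, 0.16], [0, 0, 0]], [[-0.084, 0.007, 0.181], [0, 0, 0]], [[-0.1, 0.007, 0.181], [0, 0, 0]], [[-0.124, 0.007, 0.181], [0, 0, 0]]]}}

```text
time: 19.8
tcp_pos: [0.5855, -0.1363, 0.0255]
tool_rot: [0.0, 0.105, 0.994, 0.001]
ft_force: [0.5, -0.4, -0.4]
width: 0.006
```

```bash
python3 plan.py -17,0,24.8,0 -15,0,24.8,0 -30,0,24.8,0
```

```text
now stand mm [-22.2   0.4  25.5] tilt 0.01 roll 0.09 yaw -0.05 w 0.5 F stand [ 0.6  -0.31 -0.43] t 19.8 q [-0.37  0.46  1.61  0.    1.07 -1.73]
[[-0.0173, -0.0012, 0.0023], [0.002, 0.0001, -0.0012]]
[[-0.0239, -0.0012, 0.0023], [0.002, 0.0001, -0.0012]]
[[0.0261, -0.0013, 0.0023], [0.002, 0.0001, -0.0012]]
```

{"name": "jog_arm", "arguments": {"commands": [[[-0.008, 0, 0.002], [0, 0, 0]], [[-0.015, 0, 0.002], [0, 0, 0]], [[-0.02, 0, 0.002], [0, 0, 0]], [[-0.024, 0, 0.002], [0, 0, 0]], [[-0.024, 0, 0.002], [0, 0, 0]]]}}

```text
time: 20.3
tcp_pos: [0.59, -0.1368, 0.0246]
tool_rot: [-0.003, 0.105, 0.994, 0.001]
ft_force: [-6.8, 1.9, 4.8]
width: 0.002
```

```bash
python3 plan.py -30,0,24.8,0
```

```text
now stand mm [-17.7   0.8  24.6] tilt -0.33 roll 0.12 yaw -0.02 w 0.2 F stand [-7.    0.45  4.8 ] t 20.3 q [-0.37  0.47  1.6   0.    1.08 -1.73]
[[0.0411, -0.0028, -0.0006], [0.0027, -0.0074, -0.0005]]
```

Solid contact again. I'll back off and check.

{"name": "jog_arm", "arguments": {"commands": [[[0.02, 0, 0], [0, 0, 0]], [[0.05, 0, 0], [0, 0, 0]], [[0.07, 0, -0.1], [0, 0, 0]], [[0.12, 0.05, -0.22], [0, 0, 0]], [[0.22, 0.15, -0.3], [0, 0, 0]]]}}

```text
time: 20.8
tcp_pos: [0.5374, -0.0811, 0.1178]
tool_rot: [0.0, 0.106, 0.994, 0.001]
ft_force: [0.8, 0.2, 1.1]
width: 0.003
```

{"name": "jog_arm", "arguments": {"commands": [[[0.08, 0.12, -0.1], [0, 0, 0]], [[0.14, 0.24, -0.15], [0, 0, 0]], [[0.2, 0.36, -0.2], [0, 0, 0]], [[0.2, 0.45, -0.2], [0, 0, 0]], [[0.2, 0.45, -0.2], [0, 0, 0]]]}}

```text
time: 21.3
tcp_pos: [0.5074, 0.0662, 0.179]
tool_rot: [0.002, 0.104, 0.995, 0.001]
ft_force: [-0.2, 0.4, 1.0]
width: 0.006
```

```bash
python3 card.py .028
python3 - <<'E'
from h import *
a=grab_frame("scene"); b=grab_frame("top"); save(b,"tend")
i=cv2.resize(a["pixels"][195:245,265:330],None,fx=6,fy=6,interpolation=2); j=cv2.resize(b["pixels"][180:230,255:320],None,fx=6,fy=6,interpolation=2)
cv2.imwrite("pics/z2.png",np.hstack([i,j])[:,:,::-1])
E
```

```text
top 0.62 788 [13.6  1.3] [[-8.4, 36.5], [36.3, 36.9], [35.6, -34.2], [-9.0, -33.9]]
scene 0.72 502 [11.  -0.5] [[-9.5, 36.6], [-11.7, -36.0], [29.4, -37.7], [35.8, 35.3]]
```

View pics/z2.png

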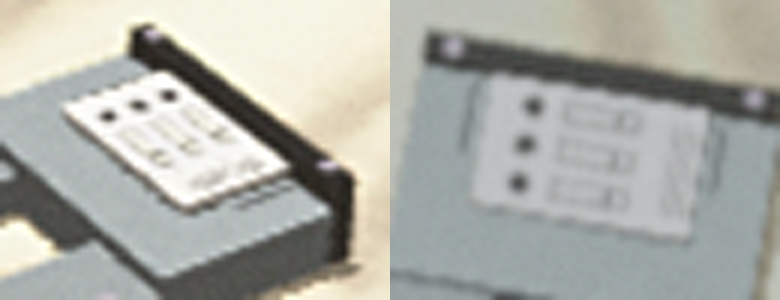

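View pics/tend.png

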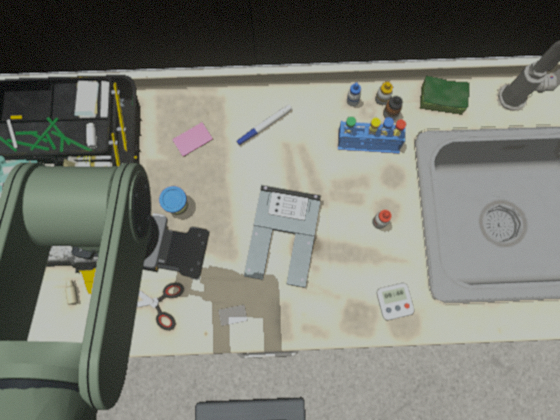

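```bash
python3 -c "
from bench import *
print(get_obs()['dq'].round(3)); print(job_done())"
```

```text
[ 0.     0.004 -0.004  0.002  0.002  0.002]
the job is handed in; nothing more can be done
None
```

The card is face up on the deck with its long side against the ledge, and I have handed the job in at about 21 s on the robot's clock. I pushed it along the rails with tilted fingertips in the slot until it tipped up against the step and fell onto the deck, then pushed it back to the ledge.

- **Sideways correction:** on the rails the card had drifted about 14 mm to the left. I pushed it back to the middle from its left end before flipping it.
- **Flush check:** the last push met solid contact at the ledge (about 7 N). The top camera then put the card's ledge side at 35.6–36.3 mm against the ledge at 35 mm, skewed by about half a degree, with no visible gap. The scene camera read the ledge-side corners at 29 and 36 mm. I put that down to a coarse outline, because its enlarged picture also showed the card against the ledge.
- **Face and contact:** the three windows and three wells show upwards, and the gripper was well clear of everything when I handed in.
- **Bystanders:** the cup read within 2 mm of its starting place. The bottle read about 5 mm off and the timer about 7 mm off. The arm never went near either, and both look unmoved in the final picture. I take those differences as detector noise.
- **Forces:** the highest wrist force I saw was about 9 N.

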